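Set the wide extraction duct's damper half open

TASK

On this warehouse bench, set the damper of the wider of the two extraction ducts to half open: turn its lever to the middle of the three marks on its quadrant plate, midway between across the duct (closed) and along the duct (open), and let go of it. Leave the narrower duct's lever as it is.

Things in the scene. Friction and masses are not known exactly. Their poses are not given: they have to be found in the camera images.
- wide_lever (a joint): Angle of the flat steel lever on top of the wider duct. 0 = across the duct, pointing to the robot's left (closed); grows anticlockwise seen from above to 1.571 rad = along the duct, pointing to its mouth, towards the robot (open); 0.785 = middle mark (half open). Starts at 0 to 0.4. Turns stiffly (0.25 N m, some 2.5 N at the knob) about a vertical spindle and stays where left.
- wide_knob (a point): Centre of the upright black knob on the end of the wider duct's lever: a cylinder 22 mm in diameter, 45 mm high, its centre 110 mm from the spindle axis and 188 mm above the bench. The lever below it is 16 mm wide and 6 mm thick, its top 166 mm above the bench. Moves with the lever.
- wide_pivot (a point): Spindle axis at the lever's top face, 166 mm up, on the wider duct: a bare metal pipe 120 mm in diameter, flared mouth towards the robot, far end bent down into the bench. x runs along the duct away from the mouth, y across it (closed direction), z up. The quadrant, a quarter ring with three black marks, lies 6 mm below the lever. Either duct may be on the left.
- narrow_knob (a point): Centre of the like knob (22 mm diameter, 45 mm high) on the lever of the narrower duct (76 mm diameter): 85 mm from its spindle, 144 mm above the bench. Not to be moved.

How it is judged (in metres and radians):
At the end, for the whole second after the job is handed in: The wider duct's lever rests at half open: within 10 degrees of the middle mark (joint 0.61 to 0.96 rad) (value of joint wide_lever between 0.61 and 0.96 rad and velocity of joint wide_lever between -0.05 and 0.05 rad/s); the robot touches nothing.
It fails at once if the narrower duct's lever is moved (its knob shifts more than 15 mm) (distance of narrow_knob from where it was at the start of the episode above 0.015 m).
It also fails if it takes over 32 s, if anything falls off the work surface, if the arm or the gripper's body presses on something with over 40 N, if the wrist force passes 120 N, or if a joint passes its speed limit or range.

ROBOT

A 6-joint arm with a two-finger parallel gripper is mounted at the origin on the work surface. World frame = base frame: x ahead of the robot, y to its left, z up, the work surface at z = 0. Lengths are in m, angles in degrees, forces in N, time in s.
With the tool pointing down it reaches from about 0.2 to 0.875 m from the base axis. Payload 3.4 kg.
Tool frame: the origin (TCP) lies midway between the tips of the shut fingers; the grasp point (between the pads) lies 19 mm behind it; z points along the fingers, y is the direction in which the jaws open and shut (so a half turn about z gives the same grasp; the last joint's range is limited). The gripper opens to 94 mm and grips with 3 to 60 N. Pads are 16 mm wide; open, the fingers measure 119 mm over their backs; the gripper's body (75 mm by 177 mm) begins 78 mm behind the grasp point.
Start: joints at [57.181, 15.808, 86.224, -0, 77.962, -6.933], TCP at [0.251, 0.517, 0.205] pointing down, gripper open.
Joint ranges: [-165.64, 165.64], [-43.16, 119.46], [12.63, 154.43], [-67.54, 247.53], [6.08, 155.33], [-154.97, 154.97]. Speed limits (degrees/s): [147.25, 147.25, 180, 180, 180, 180].

INTERFACE

Orientations are given as a 3x3 rotation matrix whose columns are the frame's x, y, z axes.
In Python, from plant import ctrl, optics, workorder gives the robot as it stands. The module is installed in compiled form; this text tells all that it offers.
- The arm moves only by the tool move_arm, never from a script. Its argument "motion" is a list of rows, each an object of numbers: "fingers": the closure, from -1 (fully open) to 1 (shut); "x", "y", "z": the shift along the world's x, y, z normalised to -1 to 1, where 1 is 0.5 m; "rx", "ry", "rz": the turn, a rotation vector about the world's x, y, z normalised to -1 to 1, where 1 is 2 pi rad. A call has 1 to 12 rows; each row shifts and turns the commanded pose from where the row before left it; what a row does not reach is not made up. A row lasts 1/8 s, in which the tool goes at most 62.5 mm and 10.7 degrees, less where a joint would pass 70% of its speed; a pose out of reach is approached as far as the arm can. A call with a number of a shift or a turn outside -1 to 1 is refused whole. A call with a gripper value outside its range is refused whole. The fingers move at their own pace and stop on an object; "grip_force" is the grip in N (left out, the last holds). Time passes only in rows, so rows that do not move let the fingers close. It gives the time, the measured TCP pose, the force and the opening at its end, in the units of the state.
- ctrl.sense(): the state, without advancing time (a new reading comes with each control period).
- optics.read_camera(name): name is "scene" or "top"; returns the picture (400x640x3 uint8, red, green, blue); there is no depth.
- optics.get_calibration(name): a dict with "vertical_fov" (degrees; the focal length in pixels is half the picture's height over the tangent of half this angle, whatever the lens; pixels are square), "cx", "cy" (the principal point, pixels), "R" (3x3) and "t" (3): a world point X has camera coordinates R X + t. Camera axes: x right, y down, z forward; pixel columns grow to the right and rows downward; lengths in m; the calibration is good to about 2 mm. A picture is of the moment at which its call begins. get_calibration takes no time and is no camera call.
- workorder.hand_in(): hands the job in, once; it reports no verdict.
The state is a dict: "time": time; "qpos": joint angles; "dq": joint speeds; "effort": joint torques, N m; "tool_pos": TCP position; "tool_rot": TCP orientation; "ft_force": force on the tool from outside, world axes, zero at the start; "wrist_torque": the same for the moment, N m; "gripper_width": finger opening in m.
Only numpy, scipy, OpenCV 4.12 (cv2) and the standard library are available. Lean on these libraries where they do the work, as an engineer would, in place of code of your own. Each camera call takes 0.05 s, during which the arm holds its last target.

## Working session

There is one attempt and no reset: what is moved stays moved. The work goes in short steps, Python scripts to look and compute and a tool call to move; the robot and the scene stay as the last step left them, time stands still between calls to the robot, and variables do not carry over. Pictures are saved under pics/ and viewed, and the job is handed in when it is done.

Besides the shell and the picture viewer there is one more tool, called after "Request:" as name(argument=value, ...), one argument or row to a line, values as JSON. move_arm: Moves the arm, as the interface text tells. Scaled input: -1 to 1 covers 0.5 m each way for a shift and 2 pi rad each way for a turn. Its arguments: {"type":"object","properties":{"motion":{"type":"array"},"grip_force":{"type":"number"}},"required":["motion"]}

```bash
mkdir -p pics; python3 - <<'E'
from plant import ctrl, optics
import cv2
for n in("scene","top"):
    im=optics.read_camera(n); cv2.imwrite(f"pics/{n}0.png",im[:,:,::-1]); print(n,optics.get_calibration(n))
s=ctrl.sense(); print(s)
E
```

```text
scene {'vertical_fov': 44.83000861344159, 'cx': 320.7439028541991, 'cy': 206.14607161748802, 'R': array([[-0.18395595,  0.98279207, -0.01673201],
       [ 0.60554091,  0.09990172, -0.78951875],
       [-0.7742612 , -0.15536859, -0.61349832]]), 't': array([ 0.07013943, -0.14682186,  1.38367452])}
top {'vertical_fov': 51.92500473917674, 'cx': 318.4680288041778, 'cy': 197.73264306479444, 'R': array([[-0.02186286, -0.99936384,  0.02817672],
       [-0.9886475 ,  0.01742065, -0.14924022],
       [ 0.14865442, -0.03111966, -0.98839943]]), 't': array([0.04540747, 0.55799475, 0.91547226])}
{'time': 0.1, 'qpos': array([ 5.71812869e+01,  1.58419533e+01,  8.62833373e+01, -1.94074031e-05,
        7.79645387e+01, -6.93404729e+00]), 'dq': array([-0.05229798, -0.1141087 , -0.21154828,  0.01783529, -0.09936585,
       -0.01046033]), 'effort': array([ 5.05077605e-04, -4.05455017e+01, -2.37780046e+01,  7.02483673e-02,
        2.99455191e-02, -4.58692864e-05]), 'tool_pos': array([0.25077252, 0.51689194, 0.20474382]), 'tool_rot': array([[-8.99674600e-01,  4.36560297e-01, -8.49451027e-04],
       [ 4.36561083e-01,  8.99673655e-01, -1.31775626e-03],
       [ 1.88948645e-04, -1.55638910e-03, -9.99998771e-01]]), 'ft_force': array([-0.76370986, -0.35212007, -0.17104641]), 'wrist_torque': array([-0.00848101, -0.05645093,  0.01206388]), 'gripper_width': 0.09371469129512656}
```

View pics/scene0.png

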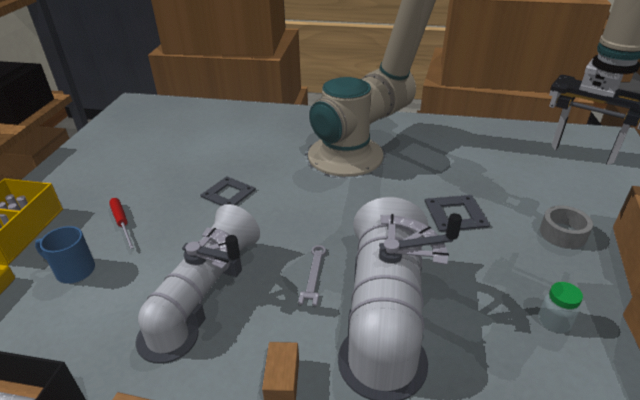

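View pics/top0.png

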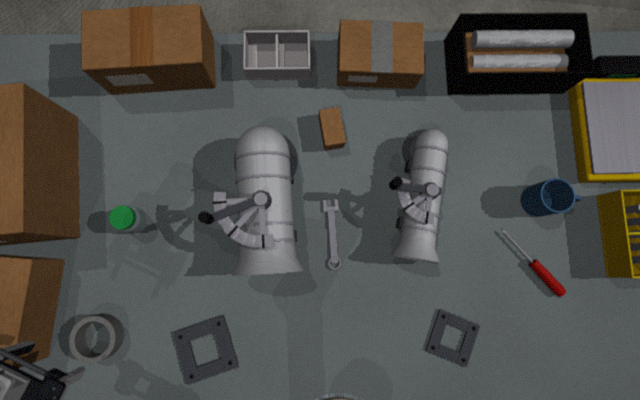

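The wide duct is the left one. In the top view its pivot is near (262,199) and its knob near (206,217). In the scene view they are near (390,247) and (454,226). Next I'll zoom in and triangulate.

```bash
cat > h.py <<'E'
import numpy as np
from plant import optics
def ray(n,u,v):
    c=optics.get_calibration(n); f=200/np.tan(np.radians(c["vertical_fov"]/2))
    d=np.array([(u-c["cx"])/f,(v-c["cy"])/f,1]); R=c["R"]
    return -R.T@c["t"], R.T@d
def plane(n,u,v,z):
    o,d=ray(n,u,v); return o+d*(z-o[2])/d[2]
def tri(p,q):
    A=[];b=[]
    for n,(u,v) in(("top",p),("scene",q)):
        o,d=ray(n,u,v); d=d/np.linalg.norm(d); P=np.eye(3)-np.outer(d,d);A.append(P);b.append(P@o)
    x,r,_,_=np.linalg.lstsq(np.vstack(A),np.hstack(b),rcond=None); return x,np.sqrt(r)
E
python3 - <<'E'
import cv2,numpy as np
from h import *
a=cv2.imread("pics/top0.png");b=cv2.imread("pics/scene0.png")
def blobs(im,x0,y0,x1,y1,t):
    m=(im[y0:y1,x0:x1].max(2)<t).astype(np.uint8)
    n,l,s,c=cv2.connectedComponentsWithStats(m)
    for i in range(1,n):
        if s[i,4]>25: print(s[i][:2]+[x0,y0],s[i][2:],c[i]+[x0,y0])
blobs(a,190,180,240,240,40);print();blobs(b,440,205,470,245,40)
cv2.imwrite("pics/tz.png",cv2.resize(a[110:290,170:350],None,fx=3.3,fy=3.3,interpolation=2))
cv2.imwrite("pics/sz.png",cv2.resize(b[190:290,340:480],None,fx=5.5,fy=5.5,interpolation=2))
for q in((206,217),):print(plane("top",*q,.21),plane("scene",454,226,.188))
print(plane("top",262,199,.17),plane("scene",390,247,.17))
E
```

```text
[198 212] [ 16  12 144] [205.54166667 217.55555556]

[447 214] [ 15  26 279] [453.36917563 226.18637993]
[0.50040795 0.25259789 0.21      ] [0.50138636 0.26048182 0.188     ]
[0.53884384 0.15163378 0.17      ] [0.55352308 0.15527819 0.17      ]
```

View pics/tz.png

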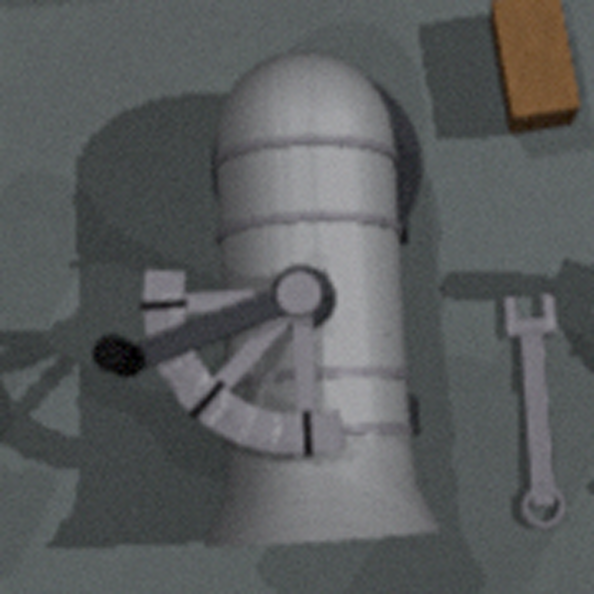

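View pics/sz.png

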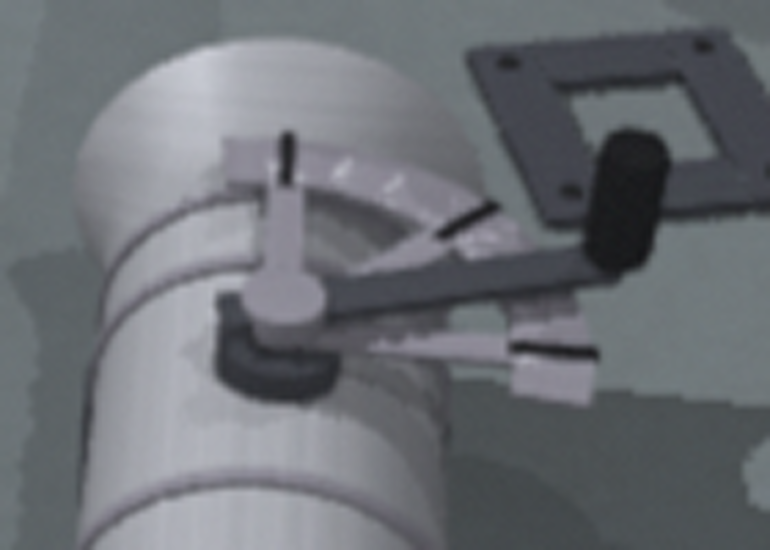

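```bash
python3 - <<'E'
from h import *
T=lambda u,v:(170+u/3.3,110+v/3.3)
S=lambda u,v:(340+u/5.5,190+v/5.5)
P=tri(T(299,292),S(285,297));K=tri((205.5,217.5),(453.4,226.2));print("piv",P);print("knob",K)
for n,t,s in(("cl",(163,303),(553,351)),("mid",(208,398),(468,220)),("op",(308,432),(287,158))):
    print(n,tri(T(*t),S(*s)),plane("top",*T(*t),.154),plane("scene",*S(*s),.154))
print(plane("scene",453.4,226.2,.188),plane("top",205.5,217.5,.19),plane("top",202.5,217.5,.21))
print("pivot planes",plane("top",*T(299,292),.174),plane("scene",*S(285,297),.174))
E
```

```text
piv (array([0.54052979, 0.15635662, 0.16535223]), array([0.0020161]))
knob (array([0.50185069, 0.25922459, 0.18772267]), array([0.00038304]))
cl (array([0.53719642, 0.24111454, 0.1522571 ]), array([0.00142718])) [0.53697208 0.23971743 0.154     ] [0.53882683 0.2418862  0.154     ]
mid (array([0.47793286, 0.21340807, 0.15220604]), array([0.00207414])) [0.47787796 0.21160418 0.154     ] [0.47968492 0.21470653 0.154     ]
op (array([0.45589563, 0.15217673, 0.15289091]), array([0.00178727])) [0.45595118 0.15079591 0.154     ] [0.45699662 0.15344151 0.154     ]
[0.50210183 0.25944898 0.188     ] [0.50161333 0.25839097 0.19      ] [0.49958529 0.25912721 0.21      ]
pivot planes [0.5393324  0.15397276 0.174     ] [0.54987077 0.15781383 0.174     ]
```

Geometry is consistent:
- **Radius and height:** knob radius is 110 mm and its height is 0.188.
- **Duct yaw:** about 2.5°, with the middle mark at 47.7°.
- **Lever angle:** about 18°, so it has roughly 27° to turn.

I'll grasp the knob with the jaws along the tangent and swing it along the arc.

Request:
move_arm(
  motion=[
    {"fingers": -1,"z": 0.095},
    {"fingers": -1,"z": 0.095},
    {"x": 0.0628,"y": -0.0644,"rz": -0.0151,"fingers": -1},
    {"x": 0.0628,"y": -0.0644,"rz": -0.0151,"fingers": -1},
    {"x": 0.0628,"y": -0.0644,"rz": -0.0151,"fingers": -1},
    {"x": 0.0628,"y": -0.0644,"rz": -0.0151,"fingers": -1},
    {"x": 0.0628,"y": -0.0644,"rz": -0.0151,"fingers": -1},
    {"x": 0.0628,"y": -0.0644,"rz": -0.0151,"fingers": -1},
    {"x": 0.0628,"y": -0.0644,"rz": -0.0151,"fingers": -1},
    {"x": 0.0628,"y": -0.0644,"rz": -0.0151,"fingers": -1},
    {"fingers": -1},
    {"fingers": -1},
  ],
  grip_force=10,
)

```text
validation failed for argument at $.mo...
```

Request:
move_arm(
  motion=[
    {"x": 0,"y": 0,"z": 0.095,"rx": 0,"ry": 0,"rz": 0,"fingers": -1},
    {"x": 0,"y": 0,"z": 0.095,"rx": 0,"ry": 0,"rz": 0,"fingers": -1},
  ],
  grip_force=10,
)

```text
time: 0.35
tool_pos: [0.2507, 0.5168, 0.3005]
tool_rot: [[-0.9, 0.437, -0.001], [0.437, 0.9, -0.002], [0.0, -0.003, -1.0]]
ft_force: [-0.3, 1.3, -0.1]
gripper_width: 0.094
```

Request:
move_arm(
  motion=[
    {"x": 0.0628,"y": -0.0644,"z": 0,"rx": 0,"ry": 0,"rz": -0.0151,"fingers": -1},
    {"x": 0.0628,"y": -0.0644,"z": 0,"rx": 0,"ry": 0,"rz": -0.0151,"fingers": -1},
    {"x": 0.0628,"y": -0.0644,"z": 0,"rx": 0,"ry": 0,"rz": -0.0151,"fingers": -1},
    {"x": 0.0628,"y": -0.0644,"z": 0,"rx": 0,"ry": 0,"rz": -0.0151,"fingers": -1},
    {"x": 0.0628,"y": -0.0644,"z": 0,"rx": 0,"ry": 0,"rz": -0.0151,"fingers": -1},
    {"x": 0.0628,"y": -0.0644,"z": 0,"rx": 0,"ry": 0,"rz": -0.0151,"fingers": -1},
    {"x": 0.0628,"y": -0.0644,"z": 0,"rx": 0,"ry": 0,"rz": -0.0151,"fingers": -1},
    {"x": 0.0628,"y": -0.0644,"z": 0,"rx": 0,"ry": 0,"rz": -0.0151,"fingers": -1},
    {"x": 0,"y": 0,"z": 0,"rx": 0,"ry": 0,"rz": 0,"fingers": -1},
    {"x": 0,"y": 0,"z": 0,"rx": 0,"ry": 0,"rz": 0,"fingers": -1},
  ],
  grip_force=10,
)

```text
time: 1.6
tool_pos: [0.5018, 0.2599, 0.3001]
tool_rot: [[-0.352, 0.936, -0.001], [0.936, 0.352, 0.0], [0.001, -0.001, -1.0]]
ft_force: [-0.4, -0.0, 0.1]
gripper_width: 0.0941
```

Request:
move_arm(
  motion=[
    {"x": 0,"y": 0,"z": -0.062,"rx": 0,"ry": 0,"rz": 0,"fingers": -1},
    {"x": 0,"y": 0,"z": -0.062,"rx": 0,"ry": 0,"rz": 0,"fingers": -1},
    {"x": 0,"y": 0,"z": -0.062,"rx": 0,"ry": 0,"rz": 0,"fingers": -1},
    {"x": 0,"y": 0,"z": -0.062,"rx": 0,"ry": 0,"rz": 0,"fingers": -1},
    {"x": 0,"y": 0,"z": 0,"rx": 0,"ry": 0,"rz": 0,"fingers": -1},
    {"x": 0,"y": 0,"z": 0,"rx": 0,"ry": 0,"rz": 0,"fingers": -1},
  ],
  grip_force=10,
)

```text
time: 2.35
tool_pos: [0.5024, 0.2607, 0.1777]
tool_rot: [[-0.354, 0.935, 0.002], [0.935, 0.354, 0.001], [0.0, 0.002, -1.0]]
ft_force: [-0.5, 0.2, 0.0]
gripper_width: 0.0939
```

```bash
python3 - <<'E'
from plant import ctrl, optics
import cv2,numpy as np
a=optics.read_camera("scene");b=optics.read_camera("top")
o=np.vstack([cv2.resize(a[130:290,340:500],(590,590))[:295*2],])
cv2.imwrite("pics/c1.png",np.hstack([cv2.resize(a[120:280,360:520],(400,400)),cv2.resize(b[130:290,140:300],(400,400))])[:,:,::-1])
print(ctrl.sense()["tool_pos"],ctrl.sense()["ft_force"])
E
```

```text
[0.50302871 0.260556   0.17824016] [-0.07330949  0.22805445  0.10301256]
```

View pics/c1.png

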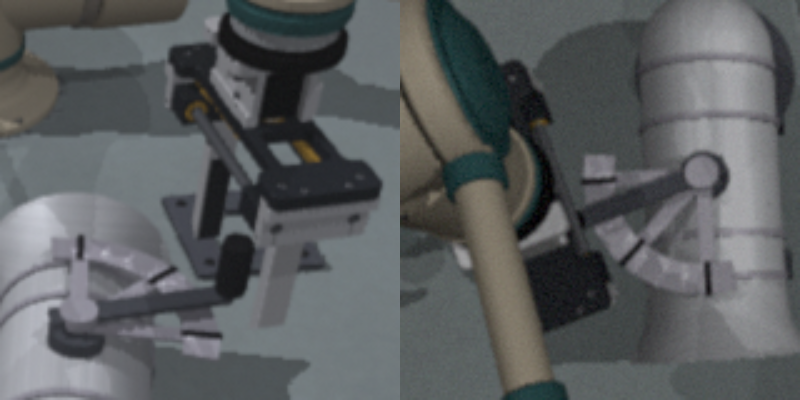

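The fingers straddle the knob (crop left, knob at (235,265), tips either side). Next I'll close on it.

Request:
move_arm(
  motion=[
    {"x": 0,"y": 0,"z": 0,"rx": 0,"ry": 0,"rz": 0,"fingers": 1},
    {"x": 0,"y": 0,"z": 0,"rx": 0,"ry": 0,"rz": 0,"fingers": 1},
    {"x": 0,"y": 0,"z": 0,"rx": 0,"ry": 0,"rz": 0,"fingers": 1},
    {"x": 0,"y": 0,"z": 0,"rx": 0,"ry": 0,"rz": 0,"fingers": 1},
    {"x": 0,"y": 0,"z": 0,"rx": 0,"ry": 0,"rz": 0,"fingers": 1},
    {"x": 0,"y": 0,"z": 0,"rx": 0,"ry": 0,"rz": 0,"fingers": 1},
  ],
  grip_force=10,
)

```text
time: 3.2
tool_pos: [0.5022, 0.2597, 0.1764]
tool_rot: [[-0.352, 0.936, -0.0], [0.936, 0.352, -0.0], [-0.0, -0.0, -1.0]]
ft_force: [0.1, 0.1, 0.3]
gripper_width: 0.0378
```

Request:
move_arm(
  motion=[
    {"x": 0,"y": 0,"z": 0,"rx": 0,"ry": 0,"rz": 0,"fingers": 1},
    {"x": 0,"y": 0,"z": 0,"rx": 0,"ry": 0,"rz": 0,"fingers": 1},
    {"x": 0,"y": 0,"z": 0,"rx": 0,"ry": 0,"rz": 0,"fingers": 1},
    {"x": 0,"y": 0,"z": 0,"rx": 0,"ry": 0,"rz": 0,"fingers": 1},
  ],
  grip_force=10,
)

```text
time: 3.7
tool_pos: [0.5019, 0.2597, 0.1764]
tool_rot: [[-0.352, 0.936, -0.001], [0.936, 0.352, -0.0], [0.0, -0.001, -1.0]]
ft_force: [-1.2, 0.0, 1.1]
gripper_width: 0.0217
```

Request:
move_arm(
  motion=[
    {"x": -0.016,"y": -0.0068,"z": 0,"rx": 0,"ry": 0,"rz": 0.0125,"fingers": 1},
    {"x": -0.0152,"y": -0.008,"z": 0,"rx": 0,"ry": 0,"rz": 0.0125,"fingers": 1},
    {"x": -0.0148,"y": -0.009,"z": 0,"rx": 0,"ry": 0,"rz": 0.0125,"fingers": 1},
    {"x": -0.0138,"y": -0.0102,"z": 0,"rx": 0,"ry": 0,"rz": 0.0125,"fingers": 1},
    {"x": -0.0132,"y": -0.0114,"z": 0,"rx": 0,"ry": 0,"rz": 0.0125,"fingers": 1},
    {"x": -0.012,"y": -0.0122,"z": 0,"rx": 0,"ry": 0,"rz": 0.0125,"fingers": 1},
    {"x": 0,"y": 0,"z": 0,"rx": 0,"ry": 0,"rz": 0,"fingers": 1},
    {"x": 0,"y": 0,"z": 0,"rx": 0,"ry": 0,"rz": 0,"fingers": 1},
  ],
  grip_force=10,
)

```text
time: 4.7
tool_pos: [0.4593, 0.2309, 0.1764]
tool_rot: [[-0.738, 0.675, -0.001], [0.675, 0.738, -0.0], [0.001, -0.001, -1.0]]
ft_force: [-2.4, 0.1, 0.7]
gripper_width: 0.0215
```

Reached (0.459, 0.231) as intended, with the knob still held. Next: release and lift.

Request:
move_arm(
  motion=[
    {"x": 0,"y": 0,"z": 0,"rx": 0,"ry": 0,"rz": 0,"fingers": -1},
    {"x": 0,"y": 0,"z": 0,"rx": 0,"ry": 0,"rz": 0,"fingers": -1},
    {"x": 0,"y": 0,"z": 0,"rx": 0,"ry": 0,"rz": 0,"fingers": -1},
    {"x": 0,"y": 0,"z": 0,"rx": 0,"ry": 0,"rz": 0,"fingers": -1},
    {"x": 0,"y": 0,"z": 0,"rx": 0,"ry": 0,"rz": 0,"fingers": -1},
    {"x": 0,"y": 0,"z": 0,"rx": 0,"ry": 0,"rz": 0,"fingers": -1},
  ],
)

```text
time: 5.45
tool_pos: [0.4598, 0.2309, 0.1765]
tool_rot: [[-0.739, 0.674, 0.0], [0.674, 0.739, 0.0], [-0.0, 0.0, -1.0]]
ft_force: [0.5, 0.4, -1.1]
gripper_width: 0.0781
```

Request:
move_arm(
  motion=[
    {"x": 0,"y": 0,"z": 0.062,"rx": 0,"ry": 0,"rz": 0,"fingers": -1},
    {"x": 0,"y": 0,"z": 0.062,"rx": 0,"ry": 0,"rz": 0,"fingers": -1},
    {"x": 0,"y": 0,"z": 0.062,"rx": 0,"ry": 0,"rz": 0,"fingers": -1},
    {"x": 0,"y": 0,"z": 0.062,"rx": 0,"ry": 0,"rz": 0,"fingers": -1},
    {"x": -0.06,"y": 0.08,"z": 0,"rx": 0,"ry": 0,"rz": 0,"fingers": -1},
    {"x": -0.06,"y": 0.08,"z": 0,"rx": 0,"ry": 0,"rz": 0,"fingers": -1},
    {"x": -0.06,"y": 0.08,"z": 0,"rx": 0,"ry": 0,"rz": 0,"fingers": -1},
    {"x": -0.06,"y": 0.08,"z": 0,"rx": 0,"ry": 0,"rz": 0,"fingers": -1},
    {"x": -0.06,"y": 0.08,"z": 0,"rx": 0,"ry": 0,"rz": 0,"fingers": -1},
    {"x": -0.06,"y": 0.08,"z": 0,"rx": 0,"ry": 0,"rz": 0,"fingers": -1},
    {"x": 0,"y": 0,"z": 0,"rx": 0,"ry": 0,"rz": 0,"fingers": -1},
    {"x": 0,"y": 0,"z": 0,"rx": 0,"ry": 0,"rz": 0,"fingers": -1},
  ],
)

```text
time: 6.95
tool_pos: [0.2799, 0.4705, 0.3003]
tool_rot: [[-0.739, 0.674, 0.0], [0.674, 0.739, -0.001], [-0.001, -0.0, -1.0]]
ft_force: [-1.5, -1.1, 0.9]
gripper_width: 0.0941
```

```bash
python3 - <<'E'
from plant import ctrl, optics
import cv2,numpy as np
from h import *
a=optics.read_camera("scene");b=optics.read_camera("top")
cv2.imwrite("pics/d1.png",np.hstack([cv2.resize(a[180:300,340:480],(400,343)),cv2.resize(b[170:290,180:320],(400,343))])[:,:,::-1])
def blobs(im,x0,y0,x1,y1,t=40):
    m=(im[y0:y1,x0:x1].max(2)<t).astype(np.uint8)
    n,l,s,c=cv2.connectedComponentsWithStats(m)
    i=1+np.argmax(s[1:,4]); print(s[i],c[i]+[x0,y0]); return c[i]+[x0,y0]
q=blobs(a,390,185,470,250);p=blobs(b,190,200,250,260)
k,r=tri(p,q);print(k,r);d=k-[.5405,.1557,0]
print(np.hypot(d[0],d[1]),np.degrees(np.arctan2(-d[0],d[1])), "joint deg ~ minus 2.5")
s=ctrl.sense();print(s["time"],s["tool_pos"],s["ft_force"])
E
```

```text
[ 41  13  13  25 256] [436.73046875 209.640625  ]
[ 23  34  15  11 135] [220.         238.94814815]
[0.45980495 0.23082752 0.18785365] [0.00056864]
0.11025350986558471 47.04630278588138 joint deg ~ minus 2.5
7.05 [0.28048802 0.47002729 0.30052405] [ 0.80448216 -0.18683044  0.45788826]
```

View pics/d1.png

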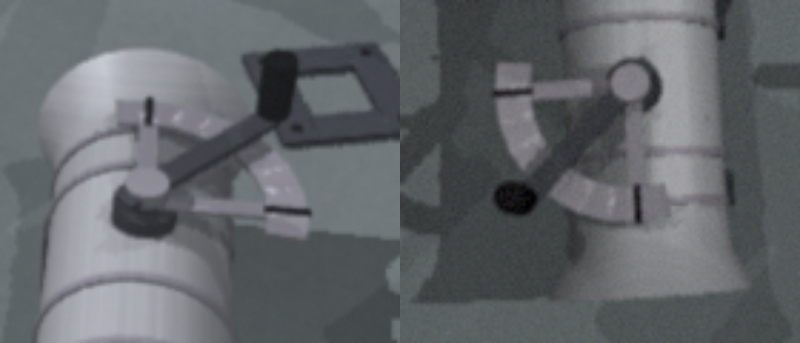

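The lever now covers the middle mark in both views, with the knob at (437,210) in the scene view and (220,239) in the top view. The arm is clear, so I'll hand in.

```bash
python3 -c "
from plant import workorder
print(workorder.hand_in())"
```

```text
the job is handed in; nothing more can be done
None
```

The wider (left) duct's damper is at half open and the job is handed in, at about 7 s of the 32 s allowed. I gripped the knob with 10 N, swung it about 27° along its arc, let go, lifted off and backed away.

**Lever angle:** the last check put the knob at (0.460, 0.231, 0.188), 110 mm from the spindle. The lever is at about 44.5° (0.78 rad), and it hides the middle mark in both views.

**Arm clear:** the gripper is open and the tool is about 0.3 m from the knob. The wrist force reads about 1 N or less, which is the sensor's noise level.

**Narrow duct:** the arm never went near its lever, but I did not re-measure its knob afterwards.

**Disagreements:**
- The first move call was refused as invalid and moved nothing; it went through once every row listed all its fields.
- The two views of the spindle and the marks disagreed by 1.5–2 mm, worth about 1° on the angle.

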